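# Stand up the third kiln prop and cap it

### The job

The third kiln prop is lying on the kiln shelf: raise it to stand upright on its square foot by lifting the tapered end while the foot end pivots on the shelf, never lifting the foot clear and leaving it standing where its foot lay. Then take the loose cap and nest it gently over the prop's tapered head, open end down, letting go as soon as it rests there so that it does not jam. Do not disturb the two props already standing, the tumbler or the brush.

Things in the scene. Friction and masses are not known exactly. Their poses are not given: they have to be found in the camera images.
- shelf: pale kiln shelf, a flat slab 420 x 600 x 16 mm lying fixed on the bench; origin at the centre of its underside (z = 0), so its top is level at z = 0.016 m; x along the 420 mm side
- post_mid (a point): middle of the length, on its axis, of the loose tan ceramic kiln prop: 178 mm long, 340 to 500 g, at first lying on the shelf on an edge of its square foot and its round bulb, both 48 mm across, so its axis lies 24 mm above the shelf. x axis along the prop from foot to tapered tip (up when the prop stands)
- post_foot (a point): centre of the prop's flat foot face, on its axis, 89 mm from its middle. The foot is a square plate 48 x 48 mm, 10 mm thick, lying on one of its sides at first; the shaft above it is round, 38 mm across
- post_bulb (a point): centre, on the axis, of the prop's round bulb, a ball 48 mm across below the tapered head, 136 mm from the foot face; a good place to grip. Lightly pinched across the middle of the bulb, the prop swings between the fingers, though stiffly: its weight alone turns it only part of the way, so lean the gripper back with it towards the foot end as it rises
- post_tip (a point): centre of the prop's narrow tip, on its axis, 178 mm from the foot face. The tapered head is 42 mm across at its lower end, just above the bulb (148 mm from the foot face) and 24 mm at the tip
- cap_mid (a point): middle of the loose tan ceramic cap, on its axis, 22 mm above its lower rim; z up its axis. 44 mm high, about 80 g, standing on the kiln shelf, open mouth down. Its upper 12 mm is a solid round head 54 mm across, best to grip (head's middle 16 mm above this point). Nested loosely on the standing prop, this point is 4 to 5 mm below the prop's tip
- cap: the same cap; origin at the centre of its lower rim. Below the head it is a hollow tapered sleeve 32 mm long, outside 49 mm across at the mouth and 30 mm under the head, bore about 40 mm at the mouth, 21 mm at the top. When nested, the lower rim is about 3 mm above the lower end of the prop's tapered head
- post: the same loose prop; origin and axes as point post_mid
- prop_a: a like prop already standing with its cap on, 195 mm high, 54 mm across; loose, leave alone; origin at the centre of its foot
- prop_b: the other standing capped prop, same shape; leave alone; origin at the centre of its foot
- tumbler: open unglazed reddish clay tumbler, 85 mm high, 68 mm across the rim, standing on the kiln shelf; leave alone; origin at the centre of its base
- brush: a brush lying on the bench beside the shelf; leave alone; origin under its middle, x along it
Mind the look-alikes: they are no part of the job. What is shaped like the cap but green is not meant. Leave any orange look-alike of the post alone.

How it is judged:
By the outcome, as a careful person would: the job done as asked, in the order asked, and still so for the second after the job is handed in, with the robot touching nothing.
It also fails if it takes over 64 s, if anything falls off the work surface, if the arm or the gripper's body presses on something with over 40 N, if the wrist force passes 120 N, or if a joint passes its speed limit or range.

### The arm

A 7-joint arm with a two-finger parallel gripper is mounted at the origin on the work surface. World frame = base frame: x ahead of the robot, y to its left, z up, the work surface at z = 0. Lengths are in m, angles in rad, forces in N, time in s.
With the tool pointing down it reaches from about 0.4 to 0.875 m from the base axis. Payload 19.3 kg.
Tool frame: the origin (TCP) lies where the fingers leave the gripper's body, on its centre line; the fingertips stand bot.tip_reach ahead of it and the grasp point (between the pads) lies 54 mm ahead of it (bot.tip_reach is the distance from the TCP to the fingertips, in m); z points along the fingers, y is the line along which they close (so a half turn about z gives the same grasp; the last joint's range is limited). The gripper opens to 85 mm and grips with 20 to 120 N. Pads are 22 mm wide; open, the fingers measure 114 mm over their backs; the gripper's body (76 mm by 85 mm) begins 54 mm behind the grasp point. The pads swing forward as they close: fully open they stand 13 mm farther back than shut.
Start: joints at [-1.29, 0.521, -0.036, 1.599, 0.021, 1.021, -0.113], TCP at [0.215, 0.587, 0.304] pointing down, gripper open.
Joint ranges: [-2.91, 2.91], [-0.3, 2.13], [-1.5, 1.42], [0.17, 2.43], [-1.26, 4.41], [0.16, 1.93], [-2.52, 2.52]. Speed limits (rad/s): [1.89, 1.89, 2.39, 2.39, 3.01, 3.01, 3.01].

### API

Orientations are given as [roll, pitch, yaw] about the fixed x, y, z axes, in that order (R = Rz(yaw) Ry(pitch) Rx(roll)).
In Python, from workcell import bot gives the robot as it stands. The module is installed in compiled form; this text tells all that it offers.
- The arm moves only by the shell command python3 -m jog 'ROWS' [FORCE]. ROWS is JSON, a list that holds one entry, the list of rows, each a list of 7 numbers: the shift along the tool's x, y, z in mm, then the turn, a rotation vector about the tool's x, y, z in rad, then the opening, from 0 (shut) to 1 (fully open). In form: [[[tx, ty, tz, wx, wy, wz, fingers], ...]]. A call has 1 to 5 rows; each row shifts and turns the commanded pose from where the row before left it, along the tool's axes as they then stand; what a row does not reach is not made up. A row lasts 1/10 s, in which the tool goes at most 50 mm and 8.59 degrees, less where a joint would pass 70% of its speed; a pose out of reach is approached as far as the arm can. A call is refused whole if a number of a shift passes 50 or a number of a turn 0.15, either way. A call with a gripper value outside its range is refused whole. The fingers move at their own pace and stop on an object; FORCE is the grip in N (left out, the last holds). Time passes only in rows, so rows that do not move let the fingers close. It gives the time, the measured TCP pose, the force, the opening and the grip force at its end, in the units of the state.
- bot.observe(): the state, without advancing time (a new reading comes with each control period).
- bot.grab_frame(name): name is "side" or "top"; returns a dict with "img" (400x640x3 uint8, red, green, blue), "intrinsics" (3x3 intrinsics, pixels), "R" (3x3) and "t" (3): a world point X has camera coordinates R X + t. Camera axes: x right, y down, z forward; pixel columns grow to the right and rows downward; lengths in m; the calibration is good to about 2 mm. A picture is of the moment at which its call begins. There is no depth.
- bot.job_done(): hands the job in; it is judged then, once.
Trained networks look in a picture, given as the dict that the camera call returned (one of the last four; its "shot" number tells which), for a name from the list of things; names that differ only in an ending like _2 or _b are one class to them, and where a whole thing is asked for, a point or a joint stands for the part that bears it (a point fixed in the world has none). Each returns a list of dicts, best first, with "conf" (0 to 1); they miss things now and then, are a little off and sometimes report something else, mostly with a low value. They report only what shows in the picture. A call takes as long as a camera call. They do not tell look-alikes from the thing itself.
- bot.trace(query, picture): "region" (400x640 bool, what is visible of it).
- bot.spot_point(query, picture): "xyz" ([x, y, z] in m, in world coordinates, good to about 4 mm: a listed point, or the origin of a listed thing).
The state is a dict: "clock": time; "qpos": joint angles; "qd": joint speeds; "joint_efforts": joint torques, N m; "position": TCP position; "tool_rot": TCP orientation; "force": force on the tool from outside, world axes, zero at the start; "moment": the same for the moment, N m; "grip_width": finger opening in m; "finger_force": force on a finger pad.
Only numpy, scipy, OpenCV 4.12 (cv2) and the standard library are available. Lean on these libraries where they do the work, as an engineer would, in place of code of your own. Each camera call takes 0.05 s, during which the arm holds its last target. There are 200 camera calls.

## Working session

There is one attempt and no reset: what is moved stays moved. The work goes in short steps, Python scripts to look and compute and a shell command to move; the robot and the scene stay as the last step left them, time stands still between calls to the robot, and variables do not carry over. Pictures are saved under pics/ and viewed, at most 12 in all, crops included, and the job is handed in when it is done.

```bash
mkdir -p pics; cat > h.py <<'E'
import numpy as np, cv2
from workcell import bot
def save(f,n,box=None,s=1):
    im=f["img"][:,:,::-1]
    if box: im=im[box[1]:box[3],box[0]:box[2]]
    cv2.imwrite("pics/"+n,cv2.resize(im,None,fx=s,fy=s,interpolation=cv2.INTER_CUBIC))
def px(f,X):
    c=np.array(f["R"])@np.array(X)+np.array(f["t"]); p=np.array(f["intrinsics"])@c; return p[:2]/p[2]
def onz(f,uv,z):
    R=np.array(f["R"]);t=np.array(f["t"]);d=R.T@np.linalg.inv(f["intrinsics"])@[uv[0],uv[1],1];o=-R.T@t
    return o+d*(z-o[2])/d[2]
E
python3 - <<'E'
from h import *
np.set_printoptions(precision=4,suppress=True)
s=bot.observe();print({k:s[k] for k in("clock","position","tool_rot","grip_width","force")},bot.tip_reach)
F={n:bot.grab_frame(n) for n in("side","top")}
for n,f in F.items():
    save(f,n+"0.png")
    print(n,-np.array(f["R"]).T@np.array(f["t"]))
    for q in("post_mid","post_foot","post_bulb","post_tip","cap_mid","cap","prop_a","tumbler","brush","shelf"):
        for d in bot.spot_point(q,f)[:4]: print(q,round(d["conf"],2),np.array(d["xyz"]),px(f,d["xyz"]).round())
E
```

```text
{'clock': 0.0, 'position': array([0.2147, 0.5867, 0.3033]), 'tool_rot': array([-3.1405,  0.0001,  2.7908]), 'grip_width': 0.08524309145040404, 'force': array([-0.3473,  0.0129, -0.3022])} 0.0726
side [ 0.4161 -1.0921  0.9344]
post_mid 0.94 [0.6185 0.0251 0.0371] [348. 211.]
post_mid 0.7 [0.2514 0.2276 0.0228] [220. 179.]
post_mid 0.44 [0.5301 0.2597 0.038 ] [310. 165.]
post_foot 0.98 [0.1636 0.2319 0.0249] [191. 179.]
post_foot 0.94 [ 0.6465 -0.0583  0.0407] [363. 229.]
post_bulb 0.83 [0.297  0.2264 0.0228] [235. 179.]
post_bulb 0.74 [0.6087 0.0739 0.0394] [343. 200.]
post_tip 0.96 [0.5946 0.1108 0.0403] [336. 192.]
post_tip 0.86 [0.3453 0.2255 0.0229] [251. 178.]
post_tip 0.34 [0.6192 0.0243 0.036 ] [349. 211.]
cap_mid 0.65 [0.4173 0.3526 0.0216] [273. 156.]
cap 0.7 [0.5274 0.2576 0.0176] [309. 171.]
cap 0.58 [0.416  0.357  0.0018] [273. 160.]
prop_a 0.95 [0.7357 0.234  0.0187] [376. 172.]
prop_a 0.57 [ 0.7343 -0.2432  0.0143] [411. 285.]
tumbler 0.56 [ 0.5128 -0.2573  0.0129] [320. 295.]
brush 0.59 [ 0.515   0.4423 -0.0023] [301. 146.]
shelf 0.7 [ 0.6195 -0.0044  0.0005] [350. 227.
[... 400 characters left out ...]
5 0.2272 0.0246] [270. 294.]
post_bulb 0.58 [0.7382 0.2302 0.0159] [274. 117.]
post_bulb 0.19 [0.5264 0.2574 0.0162] [261. 200.]
post_tip 0.6 [0.5942 0.1144 0.0366] [318. 172.]
cap_mid 0.84 [0.4187 0.359  0.0209] [218. 243.]
cap_mid 0.67 [0.5275 0.26   0.0411] [258. 199.]
cap 0.88 [ 0.42    0.3554 -0.0014] [221. 243.]
cap 0.65 [0.526  0.258  0.0129] [260. 200.]
prop_a 0.9 [0.7394 0.2326 0.0148] [273. 116.]
prop_a 0.87 [ 0.7342 -0.2429  0.0189] [463. 119.]
prop_a 0.73 [ 0.6435 -0.0602  0.042 ] [391. 152.]
tumbler 0.57 [ 0.5118 -0.2563  0.0136] [470. 208.]
brush 0.68 [0.5108 0.4357 0.0005] [191. 206.]
brush 0.24 [ 0.6194 -0.0018  0.0033] [365. 165.]
shelf 0.9 [0.6172 0.002  0.0023] [364. 166.]
```

View pics/top0.png

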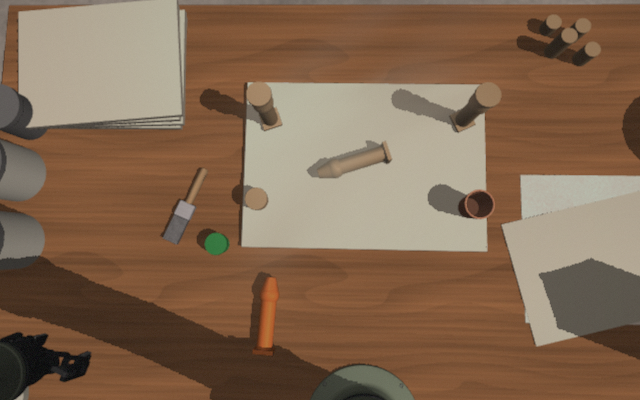

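View pics/side0.png

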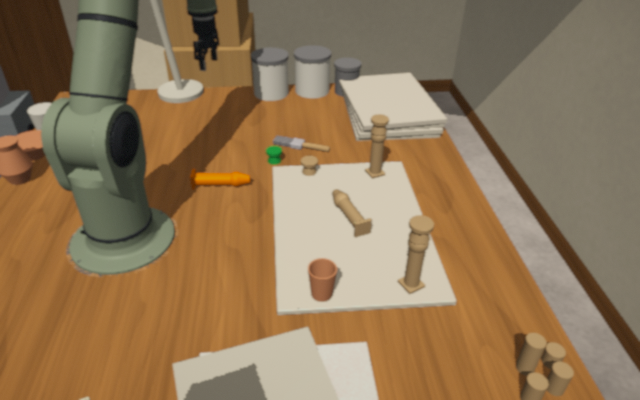

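Candidates for the post: tan one on the shelf (top 354,161) and the orange one on the bench (268,315). For the cap: tan one on the shelf (256,199) and the green one (216,243). By the description it's the tan pair. Two standing capped props are at (273,116) and (463,119). I'll check the choice in one crop.

```bash
python3 - <<'E'
from h import *
f=bot.grab_frame("top"); save(f,"c1.png",(200,80,440,260),3)
r=[d for d in bot.trace("post",f)]
for d in r[:3]:
    ys,xs=np.nonzero(d["region"]); print(d["conf"],len(xs),xs.mean(),ys.mean(), cv2.minAreaRect(np.c_[xs,ys].astype(np.float32)))
for X in([.6461,-.0573,.04],[.6065,.0728,.04],[.5944,.1126,.04]): print(px(f,X))
E
python3 -m jog '[[[0,0,0,0,0,0.132,1],[0,0,0,0,0,0.132,1],[0,0,0,0,0,0.132,1],[0,0,0,0,0,0.132,1],[0,0,0,0,0,0.132,1]]]' 30
python3 -m jog '[[[0,0,0,0,0,0.132,1],[0,0,0,0,0,0.132,1],[0,0,0,0,0,0,1]]]'
```

```text
0.63 1240 266.9 316.7467741935484 ((268.5677185058594, 315.24237060546875), (21.674848556518555, 78.43916320800781), 7.594643592834473)
0.6 1147 355.09067131647777 161.1857018308631 ((353.800048828125, 161.90000915527344), (20.55480194091797, 74.31351470947266), 71.56504821777344)
0.55 388 256.5953608247423 198.23969072164948 ((256.5, 198.0), (20.0, 23.0), 90.0)
[389.19922594 151.52145515]
[335.5171226  167.13305599]
[319.08766886 171.90518281]
clock: 1.7
position: [0.2148, 0.5869, 0.3039]
tool_rot: [3.142, -0.0, 2.125]
force: [0.0, -0.5, -1.2]
grip_width: 0.0854
finger_force: 0.0
clock: 2.0
position: [0.2146, 0.587, 0.3038]
tool_rot: [3.141, 0.0, 1.864]
force: [0.4, -0.1, -0.2]
grip_width: 0.0852
finger_force: 0.0
```

View pics/c1.png

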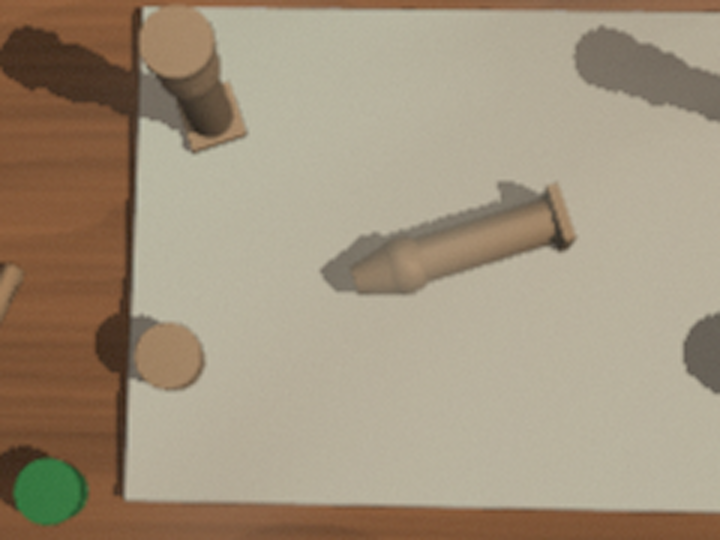

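The crop shows the tan prop with its foot at crop (566,214) and bulb at (408,265), and the loose tan cap at (170,355); the green cap is apart. I'll refine the axis by colour while planning the move.

```bash
python3 - <<'E'
from h import *
for n in("top","side"):
    f=bot.grab_frame(n); hsv=cv2.cvtColor(f["img"],cv2.COLOR_RGB2HSV)
    c=px(f,[.62,.028,.04]).astype(int); m=np.zeros((400,640),np.uint8); m[c[1]-32:c[1]+32,c[0]-50:c[0]+50]=1
    t=((hsv[...,1]>75)&(m>0)).astype(np.uint8); k,l,st,ce=cv2.connectedComponentsWithStats(t); i=1+st[1:,4].argmax()
    ys,xs=np.nonzero(l==i); P=np.array([onz(f,(x,y),.04)[:2] for x,y in zip(xs,ys)])
    mu=P.mean(0); w,v=np.linalg.eigh(np.cov(P.T)); d=v[:,1]*np.sign(v[1,1]); s=(P-mu)@d; n_=(P-mu)@[d[1],-d[0]]
    print(n,len(xs),st[i],mu,d,"ends",mu+d*s.min(),mu+d*s.max(),np.ptp(s))
    for a in np.arange(s.min(),s.max(),.012):
        q=(s>=a)&(s<a+.012); print(round(a-s.min(),3),(mu+d*(a+.006)+np.array([d[1],-d[0]])*(n_[q].min()+n_[q].max())/2).round(4),round(np.ptp(n_[q]),4))
E
```

```text
top 688 [332 142  60  33 688] [0.62502841 0.00587593] [-0.32247779  0.94657703] ends [ 0.64623227 -0.05636427] [0.59984106 0.07980899] 0.14385861724833515
0.0 [ 0.6456 -0.0503] 0.0506
0.012 [ 0.6372 -0.0404] 0.0397
0.024 [ 0.6365 -0.028 ] 0.0327
0.036 [ 0.6326 -0.0166] 0.0311
0.048 [ 0.6287 -0.0053] 0.0312
0.06 [0.6247 0.006 ] 0.0296
0.072 [0.6193 0.0169] 0.0264
0.084 [0.6161 0.0285] 0.0264
0.096 [0.6129 0.04  ] 0.0249
0.108 [0.6101 0.0518] 0.0241
0.12 [0.6057 0.063 ] 0.0311
0.132 [0.6041 0.0751] 0.028
side 702 [333 190  38  47 702] [0.62476235 0.01128552] [-0.28572921  0.9583104 ] ends [ 0.65116518 -0.07726722] [0.59176744 0.12194751] 0.20788121794686043
0.0 [ 0.641 -0.074] 0.0433
0.012 [ 0.6447 -0.0604] 0.048
0.024 [ 0.6465 -0.0474] 0.0484
0.036 [ 0.6468 -0.0347] 0.0521
0.048 [ 0.6444 -0.0229] 0.0537
0.06 [ 0.6327 -0.0139] 0.0393
0.072 [ 0.6285 -0.0026] 0.037
0.084 [0.6253 0.0089] 0.039
0.096 [0.621  0.0202] 0.0367
0.108 [0.618  0.0318] 0.0384
0.12 [0.6138 0.0431] 0.0399
0.132 [0.608  0.0539] 0.0434
0.144 [0.6054 0.0656] 0.0429
0.156 [0.604  0.0777] 0.0452
0.168 [0.604  0.0902] 0.0408
0.18 [0.5991 0.1013] 0.0356
0.192 [0.5952 0.1126] 0.023
0.204 [0.5929 0.1245] 0.0082
```

```bash

python3 -m jog '[[[0,0,0,0,0,0,1],[-12,4.5,0,0,0,0,1],[-24,9,0,0,0,0,1],[-24,9,0,0,0,0,1],[-24,9,0,0,0,0,1]]]' | head -2
python3 -m jog '[[[-24,9,0,0,0,0,1],[-24,9,0,0,0,0,1],[-24,9,0,0,0,0,1],[-24,9,0,0,0,0,1],[-24,9,0,0,0,0,1]]]' | head -2
python3 -m jog '[[[-24,9,0,0,0,0,1],[-24,9,0,0,0,0,1],[-24,9,0,0,0,0,1],[-24,9,0,0,0,0,1],[-24,9,0,0,0,0,1]]]' | head -2
python3 -m jog '[[[-24,9,0,0,0,0,1],[-24,9,0,0,0,0,1],[-24,9,0,0,0,0,1],[-12,4.5,0,0,0,0,1],[0,0,0,0,0,0,1]]]'
```

```text
clock: 2.6
position: [0.2706, 0.514, 0.3039]
clock: 3.1
position: [0.3485, 0.4122, 0.304]
clock: 3.6
position: [0.4263, 0.3105, 0.304]
clock: 4.1
position: [0.4809, 0.2394, 0.304]
tool_rot: [3.141, 0.0, 1.865]
force: [-0.5, -0.4, -0.0]
grip_width: 0.0854
finger_force: 0.0
```

```bash

python3 -m jog '[[[0,0,0,0,0,-0.015,1],[0,0,0,0,-0.122,0,1],[0,0,0,0,-0.122,0,1],[0,0,0,0,-0.122,0,1],[0,0,0,0,-0.122,0,1]]]' | head -3
python3 -m jog '[[[0,0,0,0,-0.122,0,1],[-1.1,8.5,18,0,0,0,1],[-1.1,8.5,18,0,0,0,1],[-1.1,8.5,18,0,0,0,1],[-1.1,8.5,18,0,0,0,1]]]' | head -3
python3 -m jog '[[[-1.1,8.5,18,0,0,0,1],[-1.1,8.5,18,0,0,0,1],[-1.1,8.5,18,0,0,0,1],[-1.1,8.5,18,0,0,0,1],[0,0,0,0,0,0,1]]]'
cat > t.py <<'E'
from h import *; from scipy.spatial.transform import Rotation as Ro
u=np.array([-.304,.953,0]);u/=np.linalg.norm(u);up=np.array([0,0,1.])
def to(p,Rt=None):
    s=bot.observe();R=Ro.from_euler("xyz",s["tool_rot"]).as_matrix()
    print("shift mm",(R.T@(np.array(p)-s["position"])*1e3).round(1), "tool z",R[:,2].round(3),"x",R[:,0].round(3),"y",R[:,1].round(3))
    if Rt is not None: print("turn",Ro.from_matrix(R.T@Rt).as_rotvec().round(4))
def tilt(l): # lean angle deg
    l=np.radians(l);z=-up*np.cos(l)+u*np.sin(l);x=u*np.cos(l)+up*np.sin(l);return np.c_[x,np.cross(z,x),z]
E
python3 - <<'E'
from t import *
b=np.array([.605,.073,.04]);Rt=tilt(-35);to(b-.054*Rt[:,2],Rt);print(b-.054*Rt[:,2],bot.observe()["qpos"])
E
```

```text
clock: 4.6
position: [0.4795, 0.2427, 0.3043]
tool_rot: [3.14, 0.492, 1.884]
clock: 5.1
position: [0.5259, 0.2101, 0.2465]
tool_rot: [-3.141, 0.609, 1.885]
clock: 5.6
position: [0.5728, 0.1754, 0.1892]
tool_rot: [-3.139, 0.611, 1.882]
force: [-0.7, 0.3, 0.1]
grip_width: 0.0853
finger_force: 0.0
shift mm [ -2.3  -0.3 129.8] tool z [ 0.174 -0.547 -0.819] x [-0.251  0.78  -0.574] y [ 0.952  0.305 -0.002]
turn [-0.0008  0.0004  0.0022]
[0.59558711 0.10250817 0.08423421] [-0.93949831  0.77020396  0.46582964  1.76131287  0.35753558  0.86726917
 -0.51539415]
```

```bash

python3 -m jog '[[[0,0,20,0,0,0,1],[-1,0,20,0,0,0,1],[-1,0,20,0,0,0,1],[0,0,20,0,0,0,1],[0,0,15,0,0,0,1]]]' | head -3
python3 -m jog '[[[0,0,12,0,0,0,1],[0,0,10,0,0,0,1],[0,0,8,0,0,0,1],[0,0,5,0,0,0,1],[0,0,0,0,0,0,1]]]'
python3 - <<'E'
from t import *
b=np.array([.605,.073,.04]);Rt=tilt(-35);to(b-.054*Rt[:,2],Rt)
f=bot.grab_frame("side");save(f,"s1.png",(270,120,450,300),3)
for n in("side","top"):
    g=bot.grab_frame(n)
    for q in("post_bulb","post_foot","post_tip"): print(n,q,[(round(d["conf"],2),np.round(d["xyz"],4)) for d in bot.spot_point(q,g)[:2]])
E
```

```text
clock: 6.1
position: [0.5894, 0.1231, 0.1135]
tool_rot: [-3.141, 0.61, 1.882]
clock: 6.6
position: [0.5956, 0.104, 0.0852]
tool_rot: [-3.141, 0.61, 1.882]
force: [-0.2, 0.2, 1.0]
grip_width: 0.0855
finger_force: 0.0
shift mm [-0.6 -0.5  1.6] tool z [ 0.175 -0.546 -0.819] x [-0.251  0.78  -0.573] y [ 0.952  0.306 -0.   ]
turn [ 0.0008 -0.0006  0.0019]
side post_bulb [(0.87, array([0.2987, 0.231 , 0.0255])), (0.85, array([0.6084, 0.073 , 0.0412]))]
side post_foot [(0.98, array([0.1639, 0.2365, 0.0232])), (0.89, array([ 0.6486, -0.0531,  0.0427]))]
side post_tip [(0.87, array([0.5931, 0.1169, 0.0424])), (0.67, array([0.342 , 0.2282, 0.0249]))]
top post_bulb [(0.87, array([0.3012, 0.228 , 0.0234]))]
top post_foot [(0.83, array([0.1621, 0.2406, 0.0249])), (0.8, array([ 0.6448, -0.0591,  0.0417]))]
top post_tip [(0.81, array([0.341 , 0.2224, 0.0226])), (0.66, array([0.5923, 0.1145, 0.0394]))]
```

View pics/s1.png

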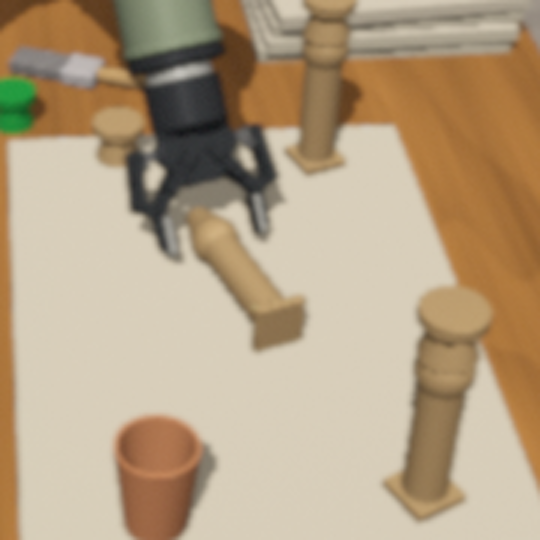

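The picture shows the fingers, at crop (172,240) and (263,220), straddling the bulb at (210,235). Closing now.

```bash

python3 -m jog '[[[-0.5,-0.5,1.5,0,0,0,0.7],[0,0,0,0,0,0,0.5],[0,0,0,0,0,0,0.4],[0,0,0,0,0,0,0.3],[0,0,0,0,0,0,0.3]]]' 30
python3 -m jog '[[[0,0,0,0,0,0,0.3],[0,0,0,0,0,0,0.3]]]' 
python3 - <<'E'
from t import *
s=bot.observe();Rt=tilt(-35);to([0,0,0]);print(s["position"],"grasp",s["position"]+.054*Rt[:,2], s["moment"],s["force"])
for n in("side","top"):
    g=bot.grab_frame(n)
    for q in("post_bulb","post_foot","post_tip"): print(n,q,[(round(d["conf"],2),np.round(d["xyz"],4)) for d in bot.spot_point(q,g)[:2]])
E
```

```text
clock: 7.55
position: [0.5956, 0.1029, 0.0847]
tool_rot: [3.141, 0.61, 1.882]
force: [-0.2, 0.6, 3.6]
grip_width: 0.0464
finger_force: 30.2
clock: 7.75
position: [0.5956, 0.1029, 0.0847]
tool_rot: [3.141, 0.61, 1.882]
force: [-0.4, 1.6, 4.5]
grip_width: 0.0462
finger_force: 30.2
shift mm [ 117.5 -598.5   21. ] tool z [ 0.175 -0.545 -0.82 ] x [-0.251  0.78  -0.573] y [0.952 0.306 0.   ]
[0.59561219 0.10286923 0.08467395] grasp [0.60502508 0.07336106 0.04043974] [ 0.27285528  0.1387403  -0.17405254] [-0.36609135  1.61766201  4.49986683]
side post_bulb [(0.96, array([0.2961, 0.229 , 0.0227])), (0.87, array([0.608 , 0.0745, 0.0407]))]
side post_foot [(0.65, array([0.1626, 0.234 , 0.0232]))]
side post_tip [(0.83, array([0.3428, 0.2276, 0.023 ])), (0.62, array([0.5271, 0.2586, 0.0386]))]
top post_bulb [(0.89, array([0.3017, 0.2286, 0.0228])), (0.88, array([0.5967, 0.0716, 0.0391]))]
top post_foot [(0.57, array([ 0.6439, -0.0578,  0.0405]))]
top post_tip [(0.76, array([0.5932, 0.1157, 0.0369])), (0.55, array([0.3408, 0.2227, 0.023 ]))]
```

```bash

python3 -m jog '[[[-2.3,0,-1.5,0,0.015,0,0.3],[-4.5,0,-2.9,0,0.03,0,0.3],[-4.5,0,-2.9,0,0.03,0,0.3],[-4.5,0,-2.9,0,0.03,0,0.3],[-4.5,0,-2.9,0,0.03,0,0.3]]]'
python3 -m jog '[[[-4.5,0,-2.9,0,0.03,0,0.3],[-4.5,0,-2.9,0,0.03,0,0.3],[-4.5,0,-2.9,0,0.03,0,0.3],[-4.5,0,-2.9,0,0.03,0,0.3],[0,0,0,0,0,0,0.3]]]'
cat > st.py <<'E'
from t import *
import sys
s=bot.observe();R=Ro.from_euler("xyz",s["tool_rot"]).as_matrix();l=np.degrees(np.arctan2(R[:,2]@u,-R[2,2]));g=s["position"]+.054*R[:,2]
print("t",s["clock"],"lean",l,"grasp",g,"rel",(g-[.6463,-.0566,.016])@u,g[2]-.016,"F",np.round(s["force"],1),"M",np.round(s["moment"],2))
a=np.radians(l+35);print("expected bulb rel for rigid",.136*np.cos(a)-.024*np.sin(a),.136*np.sin(a)+.024*np.cos(a))
for n in("side","top"):
    f=bot.grab_frame(n)
    for q in("post_foot","post_tip","post_bulb","post_mid"): print(n,q,[(round(d["conf"],2),np.round(d["xyz"],4)) for d in bot.spot_point(q,f) if d["xyz"][0]>.56 and abs(d["xyz"][1])<.16][:2])
    if len(sys.argv)>1 and sys.argv[1]==n: save(f,sys.argv[2],(280,100,460,280),3)
E
python3 st.py side s2.png
```

```text
clock: 8.65
position: [0.5988, 0.0925, 0.1072]
tool_rot: [3.141, 0.472, 1.881]
force: [-0.5, -0.0, -2.4]
grip_width: 0.0463
finger_force: 31.2
clock: 9.15
position: [0.6029, 0.0801, 0.126]
tool_rot: [3.139, 0.353, 1.878]
force: [0.0, -1.3, -3.4]
grip_width: 0.0464
finger_force: 31.2
t 9.15 lean -20.25256915497153 grasp [0.60867562 0.06232547 0.07530781] rel 0.12473480518933852 0.05930781308119343 F [ 0.  -1.3 -3.4] M [0.42 0.15 0.01]
expected bulb rel for rigid 0.12541039414156285 0.05782934411920869
side post_foot [(0.83, array([ 0.651 , -0.0649,  0.0361]))]
side post_tip [(0.8, array([0.5958, 0.1013, 0.0865])), (0.39, array([0.6273, 0.0156, 0.0573]))]
side post_bulb [(0.98, array([0.6115, 0.0602, 0.0714]))]
side post_mid [(0.78, array([0.623 , 0.0158, 0.0603]))]
top post_foot [(0.83, array([ 0.6465, -0.0615,  0.0424]))]
top post_tip []
top post_bulb [(0.82, array([0.6039, 0.0622, 0.0721]))]
top post_mid [(0.63, array([0.6265, 0.0187, 0.0646]))]
```

View pics/s2.png

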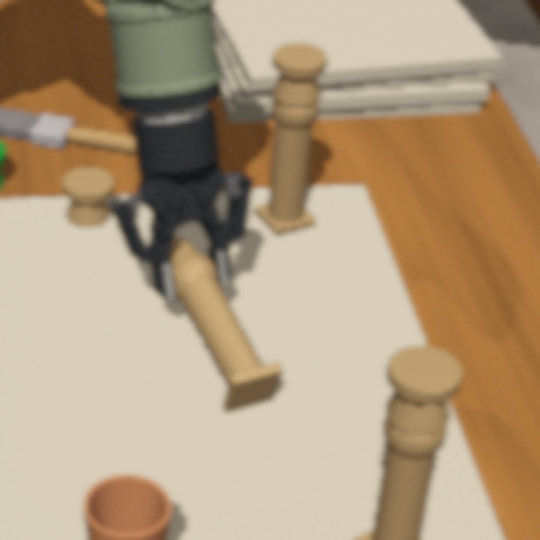

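The prop is rising with its foot corner still on the shelf at crop (230,405). The grasp is about 1.5 mm high, so I'll bias it down a touch and go on.

```bash

python3 -m jog '[[[-4.3,0,-2.3,0,0.03,0,0.3],[-4.5,0,-2.4,0,0.03,0,0.3],[-4.5,0,-2.4,0,0.03,0,0.3],[-4.5,0,-2.8,0,0.03,0,0.3],[-4.5,0,-2.8,0,0.03,0,0.3]]]'|grep force:
python3 -m jog '[[[-4.5,0,-2.8,0,0.03,0,0.3],[-4.5,0,-2.8,0,0.03,0,0.3],[-4.5,0,-2.8,0,0.03,0,0.3],[-4.5,0,-2.8,0,0.03,0,0.3],[0,0,0,0,0,0,0.3]]]'|grep force:
python3 st.py
```

```text
force: [-0.7, 2.1, -1.8]
finger_force: 31.5
force: [-0.2, 1.2, -1.4]
finger_force: 31.4
t 10.65 lean -4.856797374099608 grasp [0.61444876 0.04463353 0.10371832] rel 0.10612517653840432 0.08771831993325883 F [-0.2  1.2 -1.4] M [0.23 0.01 0.06]
expected bulb rel for rigid 0.1055572202909383 0.08904871276133265
side post_foot [(0.87, array([ 0.6503, -0.0696,  0.0388]))]
side post_tip [(0.72, array([0.6023, 0.0781, 0.1219]))]
side post_bulb [(0.88, array([0.6184, 0.0443, 0.1022]))]
side post_mid []
top post_foot [(0.77, array([ 0.6498, -0.071 ,  0.0402]))]
top post_tip []
top post_bulb []
top post_mid []
```

```bash

python3 -m jog '[[[-4.5,0,-2.9,0,0.03,0,0.3],[-4.5,0,-2.9,0,0.03,0,0.3],[-4.5,0,-2.9,0,0.03,0,0.3],[-4.5,0,-2.9,0,0.03,0,0.3],[-4.5,0,-2.9,0,0.03,0,0.3]]]'|grep force:
python3 -m jog '[[[-4.5,0,-2.9,0,0.03,0,0.3],[-4.5,0,-2.9,0,0.03,0,0.3],[-4.5,0,-2.9,0,0.03,0,0.3],[-4.5,0,-2.9,0,0.03,0,0.3],[0,0,0,0,0,0,0.3]]]'|grep force:
python3 st.py
```

```text
force: [-1.8, 2.9, 1.2]
finger_force: 31.6
force: [-3.4, 4.9, 4.2]
finger_force: 31.8
t 12.15 lean 10.707513818712552 grasp [0.6224954  0.02015677 0.12925773] rel 0.08036069128674898 0.11325772615929953 F [-3.4  4.9  4.2] M [0.71 0.59 0.  ]
expected bulb rel for rigid 0.0777928898678965 0.11410638144293829
side post_foot [(0.6, array([ 0.6517, -0.0696,  0.0355]))]
side post_tip []
side post_bulb [(0.82, array([0.6249, 0.0201, 0.1292])), (0.24, array([ 0.6528, -0.0726,  0.0333]))]
side post_mid [(0.64, array([ 0.6364, -0.0142,  0.0906]))]
top post_foot [(0.67, array([ 0.6514, -0.0755,  0.0327])), (0.47, array([ 0.6304, -0.0078,  0.0916]))]
top post_tip [(0.54, array([0.6134, 0.0528, 0.1556]))]
top post_bulb [(0.69, array([0.6182, 0.0196, 0.1263]))]
top post_mid [(0.72, array([ 0.6367, -0.0131,  0.0937])), (0.21, array([ 6.209e-01, -3.000e-04,  1.300e-03]))]
```

```bash

python3 -m jog '[[[-4,0,-3.3,0,0.03,0,0.3],[-4.2,0,-3.2,0,0.03,0,0.3],[-4.2,0,-3.2,0,0.03,0,0.3],[-4.5,0,-3,0,0.03,0,0.3],[-4.5,0,-3,0,0.03,0,0.3]]]'|grep force:
python3 -m jog '[[[-4.5,0,-2.9,0,0.03,0,0.3],[-4.5,0,-2.9,0,0.03,0,0.3],[-4.5,0,-2.9,0,0.03,0,0.3],[-4.5,0,-2.9,0,0.03,0,0.3],[0,0,0,0,0,0,0.3]]]'|grep force:
python3 st.py
```

```text
force: [1.0, 0.3, -2.3]
finger_force: 31.6
force: [-1.0, 0.0, 0.1]
finger_force: 31.7
t 13.65 lean 26.187937725238175 grasp [ 0.63207972 -0.01109956  0.14717354] rel 0.047669991107287424 0.13117354418698307 F [-1.   0.   0.1] M [-0.41 -0.02 -0.02]
expected bulb rel for rigid 0.04451466255073119 0.13073042804945806
side post_foot [(0.91, array([ 0.6523, -0.0748,  0.03  ])), (0.71, array([ 0.6446, -0.0331,  0.1057]))]
side post_tip [(0.62, array([0.6276, 0.0098, 0.1819]))]
side post_bulb [(0.97, array([ 0.6404, -0.0124,  0.1449]))]
side post_mid [(0.79, array([ 0.6397, -0.035 ,  0.1016]))]
top post_foot [(0.75, array([ 0.6545, -0.0781,  0.0311]))]
top post_tip [(0.69, array([0.6263, 0.0125, 0.1807]))]
top post_bulb [(0.84, array([ 0.6278, -0.0133,  0.1488]))]
top post_mid [(0.91, array([ 0.6395, -0.0334,  0.1041]))]
```

```bash

python3 -m jog '[[[-4.5,0,-2.7,0,0.03,0,0.3],[-4.5,0,-2.7,0,0.03,0,0.3],[-4.5,0,-2.8,0,0.03,0,0.3],[-4.5,0,-2.8,0,0.03,0,0.3],[-4.5,0,-2.9,0,0.03,0,0.3]]]'|grep force:
python3 -m jog '[[[-4.5,0,-2.9,0,0.03,0,0.3],[-4.5,0,-2.9,0,0.03,0,0.3],[-4.5,0,-2.9,0,0.03,0,0.3],[-4.5,0,-2.9,0,0.03,0,0.3],[0,0,0,0,0,0,0.3]]]'|grep force:
python3 st.py side s3.png
```

```text
force: [-0.0, 1.2, 5.0]
finger_force: 32.0
force: [0.7, 0.7, 8.7]
finger_force: 32.2
t 15.15 lean 41.73533012735001 grasp [ 0.64333453 -0.0452284   0.15493495] rel 0.011734970196085747 0.13893494683455515 F [0.7 0.7 8.7] M [ 0.54  0.02 -0.06]
expected bulb rel for rigid 0.007845453266828745 0.13787838432124888
side post_foot [(0.96, array([ 0.6523, -0.0742,  0.0218]))]
side post_tip [(0.71, array([ 0.6404, -0.0328,  0.194 ]))]
side post_bulb [(0.93, array([ 0.647 , -0.0444,  0.1529])), (0.56, array([ 0.6508, -0.0559,  0.1059]))]
side post_mid [(0.85, array([ 0.6459, -0.0567,  0.104 ]))]
top post_foot [(0.72, array([ 0.6516, -0.0759,  0.0227]))]
top post_tip [(0.56, array([ 0.6413, -0.031 ,  0.1948]))]
top post_bulb [(0.79, array([ 0.6368, -0.0453,  0.1549]))]
top post_mid [(0.61, array([ 0.6435, -0.0531,  0.1059]))]
```

View pics/s3.png

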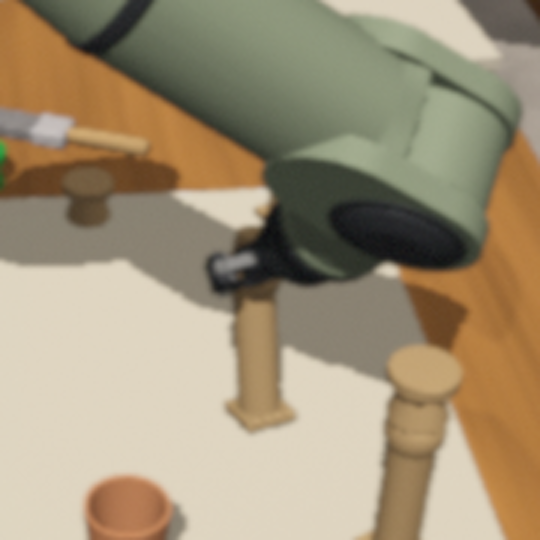

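Upright to about 75°, with the wrist behind and above prop_b. I'll lean less from here to keep clear of it, relieve the press slightly, and let the foot's grip swing the prop.

```bash

python3 -m jog '[[[-3.4,0,-3.5,0,0.013,0,0.3],[-3.7,0,-3.2,0,0.013,0,0.3],[-3.7,0,-3.2,0,0.013,0,0.3],[-3.8,0,-3.1,0,0.013,0,0.3],[0,0,0,0,0,0,0.3]]]'|grep force:
python3 st.py
```

```text
force: [0.5, -0.6, -5.0]
finger_force: 31.6
t 16.15 lean 44.56535245395245 grasp [ 0.6481266  -0.06184899  0.15551631] rel -0.005555839318098092 0.13951630874799098 F [ 0.5 -0.6 -5. ] M [-1.28 -0.34  0.02]
expected bulb rel for rigid 0.0010283981455714991 0.13809758287983967
side post_foot [(0.77, array([ 0.6541, -0.0815,  0.0198]))]
side post_tip [(0.68, array([ 0.6475, -0.0537,  0.1962]))]
side post_bulb [(0.67, array([ 0.6491, -0.0622,  0.1553]))]
side post_mid [(0.98, array([ 0.6532, -0.0722,  0.1046]))]
top post_foot [(0.91, array([ 0.6542, -0.0854,  0.0211]))]
top post_tip [(0.79, array([ 0.6476, -0.0503,  0.1959]))]
top post_bulb [(0.76, array([ 0.6449, -0.0624,  0.1547]))]
top post_mid [(0.78, array([ 0.652 , -0.0678,  0.107 ]))]
```

```bash

python3 -m jog '[[[-0.9,0,0.9,0,0,0,0.3],[-0.4,0,0.4,0,0,0,0.3],[0,0,0,0,0,0,0.3]]]'|grep force:
python3 -m jog '[[[-4.4,0,-2.6,0,0.02,0,0.3],[-4.5,0,-2.5,0,0.02,0,0.3],[0,0,0,0,0,0,0.3]]]'|grep force:
python3 st.py
```

```text
force: [-1.4, -0.4, 5.5]
finger_force: 32.1
force: [-0.6, -1.5, 16.9]
finger_force: 32.6
t 17.25 lean 46.99173944814176 grasp [ 0.65144519 -0.0692236   0.15470528] rel -0.013590184238505054 0.13870527841639363 F [-0.6 -1.5 16.9] M [1.56 0.8  0.13]
expected bulb rel for rigid -0.004818993485765921 0.13801730797905076
side post_foot [(0.74, array([ 0.6544, -0.081 ,  0.0186])), (0.72, array([ 0.6541, -0.0677,  0.1543]))]
side post_tip [(0.73, array([ 0.6536, -0.064 ,  0.1971])), (0.48, array([ 0.6544, -0.0674,  0.1549]))]
side post_bulb [(0.59, array([ 0.6569, -0.0668,  0.1556]))]
side post_mid [(0.82, array([ 0.6542, -0.0768,  0.1046]))]
top post_foot [(0.84, array([ 0.6543, -0.0822,  0.0215]))]
top post_tip [(0.84, array([ 0.6507, -0.0608,  0.1913]))]
top post_bulb [(0.84, array([ 0.6452, -0.068 ,  0.1523])), (0.31, array([ 0.6517, -0.0701,  0.1042]))]
top post_mid [(0.8, array([ 0.6538, -0.0723,  0.1058]))]
```

```bash

python3 -m jog '[[[-3.5,0,-3.3,0,0.015,0,0.3],[-3.9,0,-2.9,0,0.015,0,0.3],[0,0,0,0,0,0,0.3]]]'|grep force:
python3 -m jog '[[[-3.9,0,-2.8,0,0.015,0,0.3],[0,0,0,0,0,0,0.3]]]'|grep force:
python3 st.py
```

```text
force: [1.0, -0.5, 8.9]
finger_force: 32.4
force: [0.9, -0.3, 10.1]
finger_force: 32.4
t 18.25 lean 49.51561562198715 grasp [ 0.65507586 -0.08155622  0.15314889] rel -0.02644288049496406 0.1371488946804016 F [ 0.9 -0.3 10.1] M [ 0.72  0.11 -0.12]
expected bulb rel for rigid -0.010892008288993602 0.13767121759987633
side post_foot [(0.87, array([ 0.6528, -0.0819,  0.0146]))]
side post_tip [(0.76, array([ 0.657 , -0.0803,  0.1918]))]
side post_bulb [(0.61, array([ 0.6584, -0.0811,  0.1524]))]
side post_mid [(0.8, array([ 0.6563, -0.0843,  0.1034]))]
top post_foot [(0.78, array([ 0.659 , -0.0798,  0.0185]))]
top post_tip [(0.95, array([ 0.6553, -0.0778,  0.1969]))]
top post_bulb [(0.98, array([ 0.6492, -0.078 ,  0.1521]))]
top post_mid [(0.63, array([ 0.658 , -0.0806,  0.1073]))]
```

Tip and foot are vertically aligned, so it is upright. I'll relieve the press, open, and retreat straight up.

```bash

python3 -m jog '[[[0.5,0,-0.4,0,0,0,0.3],[0,0,0,0,0,0,0.55],[0,0,0,0,0,0,0.6],[0,0,0,0,0,0,0.8],[0,0,0,0,0,0,1]]]'|grep -E "force:|width"
python3 -m jog '[[[0,0,0,0,0,0,1],[0,0,0,0,0,0,1],[3.8,0,-3.2,0,0,0,1],[7.6,0,-6.5,0,0,0,1],[11.4,0,-9.8,0,0,0,1]]]'|grep -E "force:|width"
python3 -m jog '[[[15.2,0,-13,0,0,0,1],[15.2,0,-13,0,0,0,1],[15.2,0,-13,0,0,0,1],[15.2,0,-13,0,0,0,1],[15.2,0,-13,0,0,0,1]]]'
python3 st.py side s4.png; python3 - <<'E'
from t import *
for n in("side","top"):
    f=bot.grab_frame(n)
    for q in("cap_mid","cap","prop_a"): print(n,q,[(round(d["conf"],2),np.round(d["xyz"],4)) for d in bot.spot_point(q,f) if d["xyz"][0]>.46])
print(bot.observe()["qpos"])
E
```

```text
force: [-0.2, -1.1, 0.2]
grip_width: 0.0777
finger_force: 0.0
force: [0.1, 0.4, -0.3]
grip_width: 0.0854
finger_force: 0.0
clock: 20.25
position: [0.6669, -0.1194, 0.3205]
tool_rot: [3.141, -0.862, 1.882]
force: [-0.5, -0.3, -0.5]
grip_width: 0.085
finger_force: 0.0
t 20.25 lean 49.368680730385854 grasp [ 0.65441394 -0.08042875  0.28537023] rel -0.025167575722069162 0.26937023446242014 F [-0.5 -0.3 -0.5] M [-0.79 -0.29 -0.06]
expected bulb rel for rigid -0.010538915346298269 0.13769869739152785
side post_foot [(0.79, array([ 0.6556, -0.0812,  0.0179]))]
side post_tip [(0.95, array([ 0.6582, -0.0823,  0.1937]))]
side post_bulb [(0.56, array([ 0.6587, -0.0824,  0.1527]))]
side post_mid [(0.87, array([ 0.6578, -0.0816,  0.1021]))]
top post_foot [(0.68, array([ 0.6568, -0.0852,  0.0181]))]
top post_tip [(0.67, array([ 0.6566, -0.0809,  0.1926]))]
top post_bulb [(0.72, array([ 0.6578, -0.0803,  0.1946])), (0.58, array([ 0.652 , -0.0846,  0.1532]))]
top post_mid [(0.97, array([ 0.658 , -0.0797,  0.1035]))]
side cap_mid [(0.86, array([0.5269, 0.2583, 0.0402]))]
side cap []
side prop_a [(0.84, array([ 0.7321, -0.2411,  0.0168])), (0.56, array([0.7356, 0.2339, 0.021 ])), (0.38, array([0.5277, 0.2566, 0.0159]))]
top cap_mid [(0.97, array([0.5277, 0.2601, 0.0395]))]
top cap [(0.85, array([0.5268, 0.2576, 0.0174])), (0.45, array([ 0.6578, -0.0786,  0.1058]))]
top prop_a [(0.71, array([0.7359, 0.2281, 0.0142])), (0.67, array([ 0.7364, -0.2428,  0.0187])), (0.52, array([ 0.6547, -0.0804,  0.1051]))]
[ 0.50391996  0.88763844 -0.38026442  1.12543926 -0.44038336  1.62714778
  0.57884892]
```

View pics/s4.png

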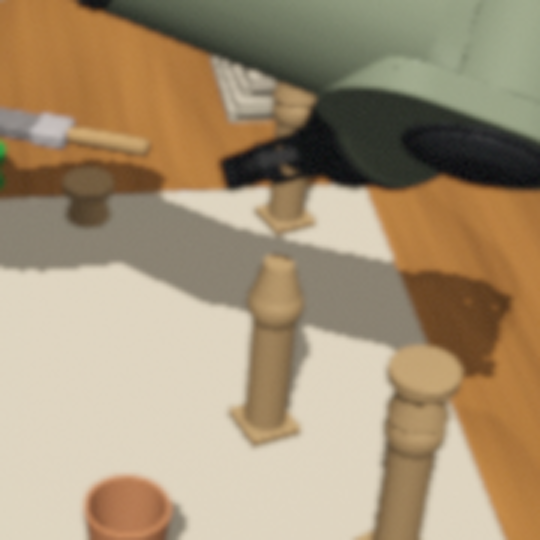

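The prop stands at crop (270,420), clear of the gripper; the tip is at (0.6576,-0.0815,0.194) and nothing else has moved. On to the cap.

```bash

python3 -m jog '[[[3,0,-3,0,-0.123,0,1],[0,0,0,0,-0.123,0,1],[0,0,0,0,-0.123,0,1],[0,0,0,0,-0.123,0,1],[0,0,0,0,-0.123,0,1]]]'|sed -n 2,3p
python3 -m jog '[[[0,0,0,0,-0.123,0,1],[0,0,0,0,-0.123,0,1],[14.4,-0.6,0,0,0,0,1],[28.8,-1.3,0,0,0,0,1],[28.8,-1.3,0,0,0,0,1]]]'|sed -n 2,3p
python3 -m jog '[[[28.8,-1.3,0,0,0,0,1],[28.8,-1.3,0,0,0,0,1],[28.8,-1.3,0,0,0,0,1],[28.8,-1.3,0,0,0,0,1],[28.8,-1.3,10,0,0,0,1]]]'|sed -n 2,3p
python3 -m jog '[[[28.8,-1.3,20,0,0,0,1],[28.8,-1.3,20,0,0,0,1],[28.8,-1.3,20,0,0,0,1],[28.8,-1.3,20,0,0,0,1],[28.8,-1.3,20,0,0,0,1]]]'|sed -n 2,3p
python3 -m jog '[[[14.4,-0.6,10,0,0,0,1],[0,0,0,0,0,0,1]]]'
python3 - <<'E'
from t import *
for n in("side","top"):
    f=bot.grab_frame(n)
    for q in("cap_mid","post_tip"): print(n,q,[(round(d["conf"],2),np.round(d["xyz"],4)) for d in bot.spot_point(q,f) if d["xyz"][0]>.46])
to([.5272,.2588,.108],tilt(0))
E
```

```text
position: [0.6672, -0.12, 0.3234]
tool_rot: [3.14, -0.242, 1.882]
position: [0.6412, -0.051, 0.3226]
tool_rot: [-3.14, -0.005, 1.881]
position: [0.5912, 0.0844, 0.3137]
tool_rot: [3.142, -0.004, 1.881]
position: [0.5405, 0.2192, 0.2122]
tool_rot: [-3.139, -0.004, 1.88]
clock: 23.35
position: [0.5351, 0.2334, 0.2018]
tool_rot: [-3.138, -0.003, 1.884]
force: [-0.3, -0.2, -0.6]
grip_width: 0.0856
finger_force: 0.0
side cap_mid [(0.84, array([0.5299, 0.2563, 0.0367])), (0.64, array([ 0.513 , -0.2551,  0.0157]))]
side post_tip [(0.66, array([ 0.6581, -0.0818,  0.1943]))]
top cap_mid []
top post_tip [(0.92, array([ 0.6593, -0.0785,  0.1938])), (0.5, array([ 0.6513, -0.0802,  0.153 ]))]
shift mm [29.8 -1.  95.8] tool z [ 0.     0.001 -1.   ] x [-0.304  0.953  0.001] y [0.953 0.304 0.001]
turn [ 0.0008 -0.001   0.0004]
```

```bash

python3 -m jog '[[[15,-0.5,5,0,0,0,1],[14,-0.5,15,0,0,0,1],[0,0,20,0,0,0,1],[0,0,20,0,0,0,1],[0,0,15,0,0,0,1]]]'|sed -n 2,3p
python3 -m jog '[[[0,0,10,0,0,0,1],[0,0,6,0,0,0,1],[0,0,5,0,0,0,1],[0,0,0,0,0,0,1]]]'|sed -n 2,4p
python3 - <<'E'
from t import *
for n in("side","top"):
    f=bot.grab_frame(n)
    if n=="side": save(f,"s5.png",(250,100,400,220),4)
    print(n,[(round(d["conf"],2),np.round(d["xyz"],4)) for d in bot.spot_point("cap_mid",f) if d["xyz"][0]>.46])
to([.5278,.2582,.108],tilt(0))
E
```

```text
position: [0.5255, 0.2601, 0.126]
tool_rot: [-3.14, -0.001, 1.883]
position: [0.5266, 0.2591, 0.1069]
tool_rot: [-3.141, -0.001, 1.882]
force: [0.2, -0.4, -0.8]
side [(0.67, array([0.5272, 0.2586, 0.0377]))]
top []
shift mm [-1.2  0.6 -0.3] tool z [ 0.     0.001 -1.   ] x [-0.306  0.952  0.001] y [0.952 0.306 0.001]
turn [ 0.0009 -0.0012  0.002 ]
```

View pics/s5.png

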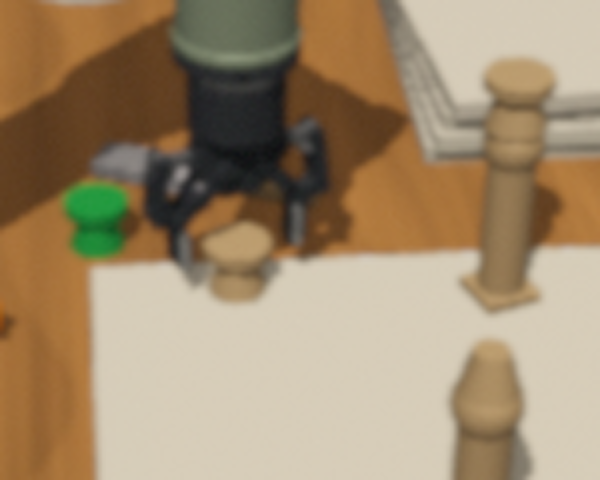

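Fingers at crop (185,260) and (297,225) straddle the tan cap's head at (238,243). Closing gently and lifting.

```bash

python3 -m jog '[[[-0.5,0.3,0,0,0,0,0.75],[0,0,0,0,0,0,0.6],[0,0,0,0,0,0,0.5],[0,0,0,0,0,0,0.45],[0,0,0,0,0,0,0.45]]]' 30
python3 -m jog '[[[0,0,0,0,0,0,0.4],[0,0,-5,0,0,0,0.4],[0,0,-15,0,0,0,0.4],[0,0,-25,0,0,0,0.4],[0,0,-30,0,0,0,0.4]]]'
python3 -m jog '[[[0,0,-30,0,0,0,0.4],[0,0,-30,0,0,0,0.4],[0,0,-30,0,0,0,0.4],[0,0,-25,0,0,0,0.4],[0,0,0,0,0,0,0.4]]]'
python3 - <<'E'
from t import *
for n in("side","top"):
    f=bot.grab_frame(n)
    for q in("cap_mid","cap","post_tip"): print(n,q,[(round(d["conf"],2),np.round(d["xyz"],4)) for d in bot.spot_point(q,f) if d["xyz"][0]>.46])
to([.6576,-.0815,.3],tilt(0))
E
```

```text
clock: 25.25
position: [0.5272, 0.2586, 0.1075]
tool_rot: [3.141, -0.001, 1.882]
force: [-1.0, -1.0, 7.1]
grip_width: 0.0533
finger_force: 30.2
clock: 25.75
position: [0.5268, 0.2585, 0.1834]
tool_rot: [-3.141, -0.001, 1.882]
force: [0.7, -0.7, -0.4]
grip_width: 0.053
finger_force: 31.7
clock: 26.25
position: [0.5279, 0.259, 0.3016]
tool_rot: [3.136, -0.002, 1.882]
force: [0.1, -0.1, -0.9]
grip_width: 0.0529
finger_force: 31.7
side cap_mid [(0.61, array([0.5257, 0.2592, 0.2321]))]
side cap [(0.64, array([0.5303, 0.2571, 0.2093]))]
side post_tip [(0.8, array([ 0.6574, -0.0827,  0.1945]))]
top cap_mid [(0.33, array([ 0.6559, -0.0856,  0.0136]))]
top cap [(0.34, array([ 0.6584, -0.0783,  0.1939]))]
top post_tip [(0.89, array([ 0.6592, -0.0794,  0.1946]))]
shift mm [-363.6   20.4   -3.8] tool z [-0.001  0.    -1.   ] x [-0.306  0.952  0.001] y [ 0.952  0.306 -0.001]
turn [-0.0012 -0.0008  0.0023]
```

```bash

python3 -m jog '[[[-12,0.6,-8,0,0,0,0.4],[-25,1.4,-10,0,0,0,0.4],[-26,1.5,0,0,0,0,0.4],[-26,1.5,0,0,0,0,0.4],[-26,1.5,0,0,0,0,0.4]]]'|sed -n 2,3p
python3 -m jog '[[[-26,1.5,0,0,0,0,0.4],[-26,1.5,0,0,0,0,0.4],[-26,1.5,0,0,0,0,0.4],[-26,1.5,0,0,0,0,0.4],[-26,1.5,0,0,0,0,0.4]]]'|sed -n 2,3p
python3 -m jog '[[[-26,1.5,0,0,0,0,0.4],[-26,1.5,0,0,0,0,0.4],[-26,1.5,0,0,0,0,0.4],[-26,1.5,0,0,0,0,0.4],[-13,0.7,0,0,0,0,0.4]]]'|sed -n 2,3p
python3 -m jog '[[[0,0,0,0,0,0,0.4],[0,0,0,0,0,0,0.4]]]'
python3 - <<'E'
from t import *
for n in("side","top"):
    f=bot.grab_frame(n)
    if n=="side": save(f,"s6.png",(300,120,420,240),5)
    for q in("cap_mid","cap","post_tip","post_bulb"): print(n,q,[(round(d["conf"],2),np.round(d["xyz"],4)) for d in bot.spot_point(q,f) if d["xyz"][0]>.46])
to([.6576,-.0815,.3],tilt(0))
E
```

```text
position: [0.5691, 0.149, 0.3155]
tool_rot: [3.141, -0.001, 1.881]
position: [0.6158, 0.0274, 0.3153]
tool_rot: [3.142, -0.001, 1.881]
position: [0.6578, -0.0833, 0.3149]
tool_rot: [-3.141, 0.0, 1.879]
clock: 28.35
position: [0.6574, -0.0792, 0.3148]
tool_rot: [-3.141, -0.002, 1.882]
force: [-0.8, 1.4, -0.9]
grip_width: 0.0528
finger_force: 31.7
side cap_mid [(0.83, array([ 0.6575, -0.078 ,  0.2433]))]
side cap [(0.77, array([ 0.6557, -0.0814,  0.223 ])), (0.42, array([0.5154, 0.4396, 0.0011]))]
side post_tip [(0.85, array([ 0.6588, -0.0836,  0.196 ]))]
side post_bulb [(0.75, array([ 0.6604, -0.082 ,  0.1539])), (0.46, array([5.134e-01, 4.436e-01, 1.000e-04])), (0.18, array([ 0.6594, -0.0816,  0.2464]))]
top cap_mid [(0.81, array([ 0.6581, -0.0771,  0.2496]))]
top cap [(0.54, array([0.737 , 0.2328, 0.0184])), (0.5, array([ 0.6544, -0.0811,  0.221 ]))]
top post_tip [(0.55, array([ 0.6579, -0.0791,  0.1911]))]
top post_bulb [(0.95, array([ 0.6529, -0.0808,  0.1504]))]
shift mm [-1.8 -0.6 14.8] tool z [-0.     0.001 -1.   ] x [-0.306  0.952  0.001] y [0.952 0.306 0.   ]
turn [ 0.     -0.001   0.0024]
```

View pics/s6.png

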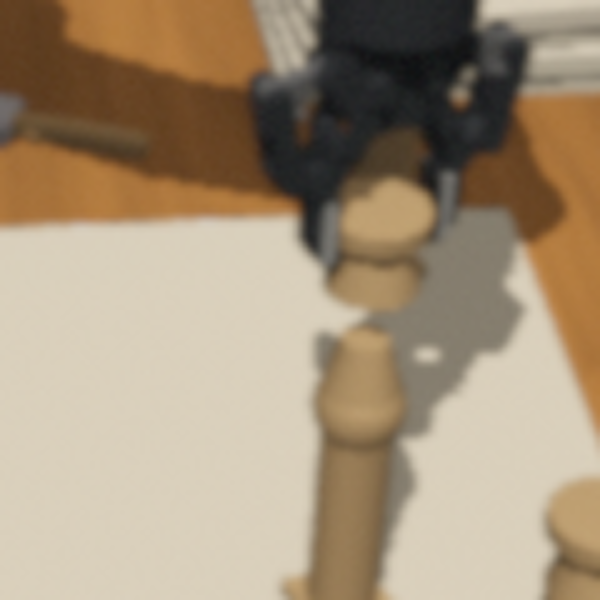

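```bash
python3 - <<'E'
from t import *
s=bot.observe();f=bot.grab_frame("side");p=s["position"]
print("tip",onz(f,(373.6,186.4),.194),"headtop",onz(f,(377.6,160.4),.2675),p)
print(px(f,[.6576,-.0815,.194]),px(f,[p[0],p[1],.2675]),px(f,[p[0],p[1],.2235]))
for n in("side","top"):
    f=bot.grab_frame(n)
    for q in("post","cap"):
        for d in bot.trace(q,f)[:4]:
            ys,xs=np.nonzero(d["region"]);print(n,q,round(d["conf"],2),len(xs),xs.min(),xs.max(),ys.min(),ys.max(),xs.mean().round(1),ys.mean().round(1))
    save(f,"t6.png",(320,80,480,200),5)
E
```

```text
tip [ 0.65824118 -0.08032675  0.194     ] headtop [ 0.66268158 -0.07724489  0.2675    ] [ 0.65759464 -0.07967237  0.31479632]
[373.42754068 186.69121701] [375.66731744 161.04743761] [374.22474697 176.3518173 ]
side post 0.84 755 190 249 171 188 217.9 178.6
side post 0.62 964 357 380 185 247 369.3 216.8
side cap 0.75 442 364 385 156 181 375.1 168.7
side cap 0.75 263 265 281 146 164 273.0 154.5
top post 0.58 1227 254 278 277 353 267.1 316.0
top cap 0.97 433 205 229 232 254 216.7 243.2
top cap 0.52 269 399 414 114 137 406.5 126.6
```

View pics/t6.png

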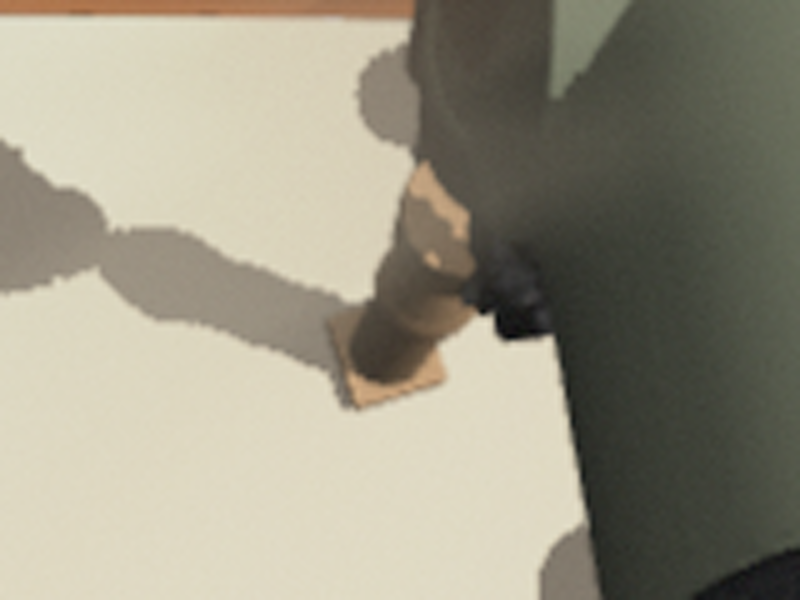

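The top view is mostly blocked by the arm, showing only the foot at crop (390,370) and part of the capped head. From the side view, the cap is centred over the tip within about 2 mm. Lowering.

```bash

python3 -m jog '[[[-1.2,-0.4,6,0,0,0,0.4],[0,0,8,0,0,0,0.4],[0,0,8,0,0,0,0.4],[0,0,7,0,0,0,0.4],[0,0,0,0,0,0,0.4]]]'
python3 -m jog '[[[0,0,5,0,0,0,0.4],[0,0,5,0,0,0,0.4],[0,0,4,0,0,0,0.4],[0,0,3,0,0,0,0.4],[0,0,0,0,0,0,0.4]]]'
python3 -m jog '[[[0,0,2,0,0,0,0.4],[0,0,2,0,0,0,0.4],[0,0,0,0,0,0,0.4]]]'
python3 - <<'E'
from t import *
print(bot.observe()["position"],bot.observe()["moment"])
f=bot.grab_frame("side")
for q in("cap_mid","post_mid","post_foot","post_bulb"): print(q,[(round(d["conf"],2),np.round(d["xyz"],4)) for d in bot.spot_point(q,f) if d["xyz"][0]>.6])
E
```

```text
clock: 29.7
position: [0.6571, -0.081, 0.2843]
tool_rot: [-3.14, -0.002, 1.882]
force: [-0.8, 0.1, -0.1]
grip_width: 0.0528
finger_force: 31.7
clock: 30.2
position: [0.6575, -0.081, 0.2683]
tool_rot: [-3.141, -0.001, 1.882]
force: [0.1, -0.2, -0.4]
grip_width: 0.0528
finger_force: 31.7
clock: 30.5
position: [0.6575, -0.0811, 0.2646]
tool_rot: [-3.141, -0.001, 1.882]
force: [-0.2, -1.5, -1.2]
grip_width: 0.053
finger_force: 31.7
[ 0.6574976  -0.08114398  0.2645596 ] [-0.09388471  0.0641502   0.0048902 ]
cap_mid [(0.62, array([ 0.6565, -0.0815,  0.1936]))]
post_mid [(0.78, array([ 0.6595, -0.0833,  0.1041]))]
post_foot [(0.9, array([ 0.6555, -0.0841,  0.018 ]))]
post_bulb [(0.73, array([ 0.6585, -0.0832,  0.1502]))]
```

```bash

python3 -m jog '[[[0,0,1,0,0,0,0.4],[0,0,1,0,0,0,0.4],[0,0,0,0,0,0,0.4]]]'|sed -n 2,4p
python3 -m jog '[[[0,0,1,0,0,0,0.4],[0,0,0,0,0,0,0.4],[0,0,0,0,0,0,0.4]]]'|sed -n 2,4p
```

```text
position: [0.6575, -0.0811, 0.2626]
tool_rot: [-3.141, -0.001, 1.882]
force: [-0.4, -0.7, -1.8]
position: [0.6576, -0.081, 0.2617]
tool_rot: [-3.142, -0.001, 1.882]
force: [-0.2, 0.1, -1.2]
```

```bash

python3 -m jog '[[[0,0,1,0,0,0,0.4],[0,0,0,0,0,0,0.4],[0,0,0,0,0,0,0.4]]]'|sed -n 2,4p
python3 -m jog '[[[0,0,0.6,0,0,0,0.4],[0,0,0,0,0,0,0.4],[0,0,0,0,0,0,0.4]]]'|sed -n 2,4p
```

```text
position: [0.6576, -0.081, 0.2607]
tool_rot: [-3.142, -0.001, 1.882]
force: [-0.9, -0.8, -0.5]
position: [0.6576, -0.081, 0.2601]
tool_rot: [-3.142, -0.001, 1.882]
force: [0.5, 0.1, -0.2]
```

```bash

python3 -m jog '[[[0,0,0.5,0,0,0,0.4],[0,0,0,0,0,0,0.4],[0,0,0,0,0,0,0.4]]]'|sed -n 2,4p
python3 -m jog '[[[0,0,0,0,0,0,0.4],[0,0,0,0,0,0,0.4]]]'|sed -n 4p
python3 -c "
from h import *
print(bot.observe()['force'])
for i in range(3): bot.grab_frame('side'); print(bot.observe()['force'])"
```

```text
position: [0.6576, -0.0811, 0.2596]
tool_rot: [-3.142, -0.001, 1.882]
force: [0.5, -0.7, 0.4]
force: [-0.4, -1.7, 1.3]
[-0.42350093 -1.69961322  1.2933808 ]
[ 0.14578917 -0.39442782 -0.53591786]
[-0.87046186 -1.53608964  0.34889703]
[-0.61990925 -1.09016214  0.83549083]
```

The force has risen by about 1.5 N at the nested height, so it rests there. Letting go.

```bash

python3 -m jog '[[[0,0,0,0,0,0,0.7],[0,0,0,0,0,0,0.8],[0,0,0,0,0,0,1],[0,0,0,0,0,0,1],[0,0,0,0,0,0,1]]]'
python3 -m jog '[[[0,0,-4,0,0,0,1],[0,0,-10,0,0,0,1],[0,0,-20,0,0,0,1],[0,0,-30,0,0,0,1],[0,0,-30,0,0,0,1]]]'|sed -n 2,4p
python3 -m jog '[[[30,0,-20,0,0,0,1],[35,0,0,0,0,0,1],[35,0,0,0,0,0,1],[35,0,0,0,0,0,1],[35,0,0,0,0,0,1]]]'|sed -n 2,4p
python3 - <<'E'
from t import *
for n in("side","top"):
    f=bot.grab_frame(n)
    if n=="side": save(f,"s7.png",(270,110,450,310),3)
    for q in("cap_mid","post_mid","post_foot","prop_a","tumbler","brush"): print(n,q,[(round(d["conf"],2),np.round(d["xyz"],4)) for d in bot.spot_point(q,f) if d["xyz"][0]>.45][:3])
E
```

```text
clock: 33.1
position: [0.6576, -0.081, 0.2597]
tool_rot: [3.142, -0.001, 1.882]
force: [0.3, 1.0, 0.1]
grip_width: 0.0856
finger_force: 0.0
position: [0.6575, -0.0811, 0.3555]
tool_rot: [3.141, -0.001, 1.882]
force: [0.6, 0.2, 0.1]
position: [0.605, 0.0819, 0.3749]
tool_rot: [3.141, -0.001, 1.882]
force: [0.9, 0.9, -0.7]
side cap_mid [(0.98, array([ 0.6587, -0.0818,  0.1911]))]
side post_mid [(0.86, array([ 0.6587, -0.0857,  0.1041]))]
side post_foot [(0.85, array([ 0.6584, -0.0815,  0.0193]))]
side prop_a [(0.68, array([ 0.7332, -0.2396,  0.0144])), (0.57, array([0.7336, 0.2322, 0.0192]))]
side tumbler [(0.77, array([ 0.5131, -0.2594,  0.0146])), (0.71, array([ 0.6568, -0.0813,  0.1911])), (0.19, array([ 0.5151,  0.442 , -0.0016]))]
side brush [(0.63, array([ 0.5154,  0.4414, -0.0014]))]
top cap_mid [(0.86, array([ 0.6574, -0.083 ,  0.1874]))]
top post_mid []
top post_foot [(0.17, array([ 5.093e-01,  4.392e-01, -2.000e-04]))]
top prop_a [(0.67, array([ 0.7352, -0.2443,  0.018 ])), (0.6, array([0.7368, 0.2334, 0.0162]))]
top tumbler [(0.68, array([ 0.5149, -0.2552,  0.0181]))]
top brush [(0.67, array([0.5121, 0.4416, 0.0026]))]
```

View pics/s7.png

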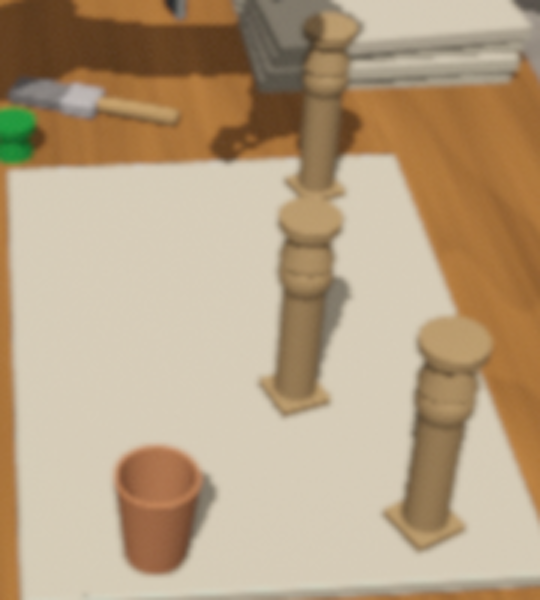

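The capped prop stands upright with its cap level at crop (310,218), like its two neighbours. The tumbler and brush are where they were.

```bash
python3 -m jog '[[[0,0,0,0,0,0,1],[0,0,0,0,0,0,1]]]'|head -1; python3 -c "from workcell import bot; print(bot.job_done())"
```

```text
clock: 35.0
the job is handed in; nothing more can be done
None
```

The prop is standing upright with the cap nested loosely on its head, nothing else appears to have moved, and the job was handed in at about 35 s; for a moment at about 80° the wrist carried nearly the prop's full weight, so the foot may have barely left the shelf there.

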